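Load a power module under the spring flap of a test nest

TASK

Load the black power module that lies on the test nest's track: press the yellow thumb plate down with one fingertip to hold the spring-closed red flap up, and meanwhile push the module along the track and under the flap with the other fingertip until it is fully home against the contact block. Then let go so that the flap springs down and clamps the module. Only push the module, never lift it, and leave the spare modules and everything else on the bench where they stand.

Things in the scene. Friction and masses are not known exactly. Their poses are not given: they have to be found in the camera images.
- nest: Test nest fixed to the bench. Origin on the bench on the track's centre line, below the front edge of the red flap; x = push direction along the track, y left, z up. Aluminium base x -150 to +85, y -40 to +40 mm. Track floor at z = 12 mm, between grey rails (top z = 20 mm, inner faces at y = -19.5 and +19.5). Two steel hinge pillars at y 27 to 36, x -68 to -60 and 42 to 50, top z = 46 mm.
- home (a point): Point on the track floor at the face of the black contact block (56 mm wide, tops out at z = 45 mm) that closes the track's far end: nest x = 56, y = 0, z = 12 mm. The module's leading face must end here. Axes as the nest's.
- rod (a point): Point on the flap's hinge rod, which runs along nest x at y = 30, z = 42 mm; this point is at x = 0. The flap is one flat 3 mm rocker plate on it: right of the rod, over x = 0 to 55 mm, the red clamp leaf reaches 44 mm across the track, a black rubber pad under it; left of the rod the yellow thumb plate, x = -75 to +55 mm, reaches out 46 mm. Below the thumb plate there is only base and bench.
- flap (a joint): Flap angle about its rod, rad. 0 = shut on the empty track: leaf slopes 0.235 down to the right and blocks the module, thumb plate slopes 0.235 up to the left. Pressing the thumb plate down makes it grow: 0.24 = plate level, pad on the module; above 0.32 the module passes freely; stop at 1.15. Spring-closed: 0.08 N m at 0, 0.13 at 0.9 (3 to 6 N at 25 mm from the rod). Shuts by itself in under 1 s.
- thumb (a point): Point on top of the yellow thumb plate, 26 mm out from the rod, at nest x = 0; it moves with the flap (z about 50 mm when shut).
- module: Black power module to load, on the track: block 70 x 36 x 24 mm (x, y, z), 0.09 to 0.18 kg, white label and, at the rear end, a green stripe on top; brass blades at the front (+x) end go into the contact block. Origin: centre of its underside. Starts with its front face 10 to 40 mm short of the flap, 1.5 mm play to each rail. Home: origin at nest x = 21 mm, rear 14 mm outside the flap.
- spare_a: Spare module like the first, on the bench to the right of the nest; not to be touched. Origin at the centre of its underside.
- spare_b: Second spare module, on the bench to the right of the nest; not to be touched. Origin at the centre of its underside.
- driver: Yellow-handled screwdriver, 170 mm long, lying on the bench to the left of the nest; not to be touched.
- flux: White flux bottle with red cap, 34 mm in diameter, 75 mm high, standing to the left of the nest; not to be touched. Origin at its foot.
- solder: Empty orange spool, 60 mm in diameter, 40 mm high, standing farther out on the bench; not to be touched. Origin at its foot.
- bin: Small open green parts bin, 100 x 75 x 50 mm, farther out on the bench; not to be touched. Origin at the centre of its underside.
- jar: Clear jar with black lid, 48 mm in diameter, 50 mm high, farther out on the bench; not to be touched. Origin at its foot.

How it is judged:
On the way, in this order (a step that is already met when the one before it is completed fails the run):
1. a fingertip holds the flap open while the module is still in front of it (value of joint flap above 0.3 rad and contact force between the fingers and flap above 0.3 N and x of module in the frame of nest below -0.03 m), for 0.1 s.
2. with the flap still held up by one finger, the other pushes the module under it, more than a third of its length in (value of joint flap above 0.3 rad and contact force between the fingers and flap above 0.3 N and contact force between the fingers and module above 0.1 N and x of module in the frame of nest above -0.01 m), for 0.05 s.
At the end, for the whole second after the job is handed in: The module lies flat on the track with its leading face within 3 mm of the contact block, at rest, and the released flap is down and clamps it (flap angle 0.15 to 0.32 rad, more than 0.5 N of the pad on the module) (x of module in the frame of nest between 0.018 and 0.024 m and y of module in the frame of nest between -0.004 and 0.004 m and z of module in the frame of nest below 0.015 m and value of joint flap between 0.15 and 0.32 rad and contact force between flap and module above 0.5 N and linear speed of module below 0.01 m/s); the robot touches nothing.
It fails at once if the module is lifted off the track (more than 8 mm) or tipped up (z of module in the frame of nest above 0.02 m or angle between module's own z axis and vertical above 0.25 rad).
It fails at once if something else on the bench is moved by more than 20 mm (distance of any of spare_a, spare_b, driver, flux, solder, bin, jar from where it was at the start of the episode above 0.02 m).
It also fails if it takes over 35 s, if anything falls off the work surface, if the arm or the gripper's body presses on something with over 40 N, if the wrist force passes 120 N, or if a joint passes its speed limit or range.

ROBOT

A 6-joint arm with a two-finger parallel gripper is mounted at the origin on the work surface. World frame = base frame: x ahead of the robot, y to its left, z up, the work surface at z = 0. Lengths are in m, angles in rad, forces in N, time in s.
With the tool pointing down it reaches from about 0.275 to 0.725 m from the base axis. Payload 15.9 kg.
Tool frame: the origin (TCP) lies on the centre line of the jaws, within the pads' length; the fingertips stand 8 mm ahead of it and the grasp point (between the pads) lies 11 mm behind it; z points along the fingers, y is the line along which they close (so a half turn about z gives the same grasp; the last joint's range is limited). The gripper opens to 85 mm and grips with 20 to 120 N. Pads are 22 mm wide; open, the fingers measure 114 mm over their backs; the gripper's body (76 mm by 85 mm) begins 54 mm behind the grasp point. The pads swing forward as they close: fully open they stand 13 mm farther back than shut.
Start: joints at [1.111, 0.213, -0.034, 1.323, 0, 1.571], TCP at [0.222, 0.448, 0.239] pointing down, gripper open.
Joint ranges: [-2.98, 2.98], [-0.74, 1.72], [-1.14, 1.35], [-2.1, 2.04], [-1.57, 1.44], [-3.14, 3.14]. Speed limits (rad/s): [1.89, 1.89, 2.39, 2.57, 3.14, 3.14].

INTERFACE

Orientations are given as a unit quaternion [x, y, z, w].
In Python, from rig import env gives the robot as it stands. The module is installed in compiled form; this text tells all that it offers.
- The arm moves only by the tool send_rows, never from a script. Its argument "deltas" is a list that holds one entry, the list of rows, each a list of 5 numbers: the shift along the tool's x, y, z in cm, then the turn about the tool's z in degrees, then the opening, from 0 (shut) to 1 (fully open). A call has 1 to 12 rows; each row is the pose to reach, as a shift and turn from the pose commanded when the call began, along the tool's axes at that moment; what a row does not reach only later rows make up. A row lasts 1/8 s, in which the tool goes at most 62.5 mm and 10.7 degrees, less where a joint would pass 70% of its speed; a pose out of reach is approached as far as the arm can. A call with a gripper value outside its range is refused whole. The fingers move at their own pace and stop on an object; "grip_force" is the grip in N (left out, the last holds). Time passes only in rows, so rows that repeat a pose let the fingers close. It gives the time, the measured TCP pose, the force, the opening and the grip force at its end, in the units of the state.
- env.sense(): the state, without advancing time (a new reading comes with each control period).
- env.capture(name): name is "scene" or "top" or "wrist"; returns a dict with "pixels" (420x560x3 uint8, blue, green, red), "camera_matrix" (3x3 intrinsics, pixels), "R" (3x3) and "t" (3): a world point X has camera coordinates R X + t; the wrist camera has in their place "mount" (4x4, takes a point from camera to tool coordinates, whose origin is the TCP and whose axes are the flange's). Camera axes: x right, y down, z forward; pixel columns grow to the right and rows downward; lengths in m; the calibration is good to about 2 mm. The wrist camera is an equidistant fisheye: a pixel r from the principal point sees the ray r / f radians off the axis. A picture is of the moment at which its call begins: read the wrist's pose just before it. There is no depth.
- env.close_job(): hands the job in; it is judged then, once.
The state is a dict: "clock": time; "q": joint angles; "joint_vel": joint speeds; "effort": joint torques, N m; "ee_pos": TCP position; "ee_rot": TCP orientation; "wrist_force": force on the tool from outside, world axes, zero at the start; "moment": the same for the moment, N m; "grip_width": finger opening in m; "gripper_force": force on a finger pad.
Only numpy, scipy, OpenCV 4.12 (cv2) and the standard library are available. Lean on these libraries where they do the work, as an engineer would, in place of code of your own. Each camera call takes 0.05 s, during which the arm holds its last target. There are 200 camera calls.

## Working session

There is one attempt and no reset: what is moved stays moved. The work goes in short steps, Python scripts to look and compute and a tool call to move; the robot and the scene stay as the last step left them, time stands still between calls to the robot, and variables do not carry over. Pictures are saved under pics/ and viewed, at most 10 in all, crops included, and the job is handed in when it is done.

Besides the shell and the picture viewer there is one more tool, called after ">>>" by a JSON object that holds its "op" and its "data", one argument or row to a line. send_rows: Moves the arm, as the interface text tells. Its arguments: {"type":"object","properties":{"deltas":{"type":"array"},"grip_force":{"type":"number"}},"required":["deltas"]}

```bash
mkdir -p pics; python3 - <<'E'
from rig import env
import cv2,pickle,numpy as np
d={}
for n in("scene","top"):
    c=env.capture(n);d[n]=c;cv2.imwrite(f"pics/{n}0.png",c["pixels"])
    print(n,np.round(c["camera_matrix"],1).tolist(),np.round(-c["R"].T@c["t"],3))
pickle.dump(d,open("c0.pkl","wb"))
s=env.sense();print({k:np.round(v,3).tolist() for k,v in s.items()})
E
```

```text
scene [[433.7, 0.0, 277.1], [0.0, 433.7, 208.5], [0.0, 0.0, 1.0]] [1.111 0.463 0.991]
top [[454.1, 0.0, 276.8], [0.0, 454.1, 207.8], [0.0, 0.0, 1.0]] [ 0.386 -0.024  1.519]
{'clock': 0.1, 'q': [1.111, 0.213, -0.035, 1.324, 0.0, 1.571], 'joint_vel': [0.001, -0.002, -0.0, 0.001, -0.001, 0.003], 'effort': [0.002, -68.726, 48.78, 0.012, 0.0, 0.0], 'ee_pos': [0.222, 0.448, 0.239], 'ee_rot': [0.228, 0.974, -0.0, -0.0], 'wrist_force': [0.759, 0.001, 0.462], 'moment': [-0.02, 0.055, -0.0], 'gripper_force': 0.0, 'grip_width': 0.086}
```

View pics/top0.png

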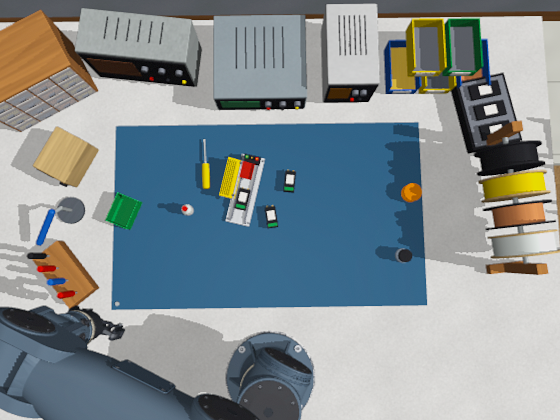

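View pics/scene0.png

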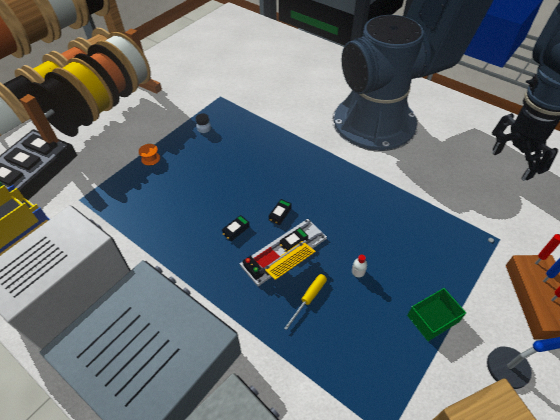

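The top view shows the nest around pixel (243,190), with its far end up and to the right. The thumb plate is at (230,177), the red leaf at (247,168), the flux bottle at (187,210) and the driver at (206,170). I'll measure by colour and zoom in.

```bash
cat > h.py <<'E'
import cv2,numpy as np
def ray(c,u,z):
    K,R,t=c["camera_matrix"],c["R"],c["t"]; C=-R.T@t
    u=np.atleast_2d(u).astype(float); d=(np.linalg.inv(K)@np.c_[u,np.ones(len(u))].T).T@R
    return C+d*((z-C[2])/d[:,2])[:,None]
def proj(c,X):
    p=(c["camera_matrix"]@(c["R"]@np.atleast_2d(X).T+c["t"][:,None])).T; return p[:,:2]/p[:,2:]
def masks(img,box):
    h=cv2.cvtColor(img,cv2.COLOR_BGR2HSV);m=np.zeros(h.shape[:2],np.uint8);x0,y0,x1,y1=box;m[y0:y1,x0:x1]=255
    R=lambda a,b:cv2.inRange(h,a,b)&m
    return dict(yellow=R((20,120,100),(35,255,255)),red=R((0,150,80),(8,255,255))|R((172,150,80),(180,255,255)),green=R((45,100,40),(80,255,255)),grey=R((0,0,110),(180,60,255)))
E
python3 - <<'E'
import pickle;from h import *
d=pickle.load(open("c0.pkl","rb"))
for n,box in(("top",(215,145,270,230)),("scene",(235,215,330,285))):
    c=d[n]
    for k,m in masks(c["pixels"],box).items():
        k_,l,st,ce=cv2.connectedComponentsWithStats(m)
        for i in range(1,k_):
            if st[i,4]>8:
                r=cv2.minAreaRect(np.argwhere(l==i)[:,::-1].astype(np.float32))
                print(n,k,st[i,4],ce[i].round(1),np.round(cv2.boxPoints(r),1).tolist(),ray(c,ce[i],.04)[0].round(3))
a=cv2.resize(d["top"]["pixels"][130:235,160:310],None,fx=5,fy=5,interpolation=cv2.INTER_CUBIC)
cv2.imwrite("pics/z0.png",a)
E
```

```text
top yellow 531 [229.4 177.3] [[218.1999969482422, 195.10000610351562], [227.89999389648438, 156.5], [240.8000030517578, 159.6999969482422], [231.1999969482422, 198.3000030517578]] [0.648 0.128 0.04 ]
top red 12 [256.5 158.5] [[255.0, 157.0], [258.0, 157.0], [258.0, 160.0], [255.0, 160.0]] [0.71  0.038 0.04 ]
top red 195 [246.8 169.7] [[239.10000610351562, 176.5], [243.1999969482422, 160.3000030517578], [255.1999969482422, 163.3000030517578], [251.10000610351562, 179.5]] [0.673 0.071 0.04 ]
top green 13 [246.6 156.5] [[245.0, 155.0], [248.0, 155.0], [248.0, 158.0], [245.0, 158.0]] [0.717 0.071 0.04 ]
top green 40 [240.2 206.1] [[236.0, 204.0], [245.0, 204.0], [245.0, 208.0], [236.0, 208.0]] [0.552 0.093 0.04 ]
top green 9 [268.6 224.8] [[268.0, 223.0], [269.0, 223.0], [269.0, 227.0], [268.0, 227.0]] [0.489 0.001 0.04 ]
top grey 954 [245.8 197.9] [[224.60000610351562, 220.60000610351562], [241.60000610351562, 152.39999389648438], [265.6000061035156, 158.39999389648438], [248.60000610351562, 226.60000610351562]] [0.579 0.075 0.04 ]
top grey 50 [237.5 177.3] [[232.5, 193.89999389648438],
[... 2141 characters left out ...]
3000030517578]] [0.539 0.121 0.04 ]
scene grey 90 [292.1 238.3] [[285.0, 238.0], [294.70001220703125, 231.5], [299.20001220703125, 238.1999969482422], [289.5, 244.6999969482422]] [0.585 0.084 0.04 ]
scene grey 46 [282.1 255.8] [[267.0, 265.0], [298.79998779296875, 243.8000030517578], [299.6000061035156, 244.89999389648438], [267.79998779296875, 266.20001220703125]] [0.644 0.096 0.04 ]
scene grey 68 [279.2 250.4] [[273.5, 249.5], [278.5, 244.5], [285.0, 251.0], [280.0, 256.0]] [0.636 0.08  0.04 ]
scene grey 104 [254.5 275. ] [[235.0, 273.3999938964844], [240.8000030517578, 261.3999938964844], [269.3999938964844, 275.20001220703125], [263.6000061035156, 287.20001220703125]] [0.731 0.076 0.04 ]
```

View pics/z0.png

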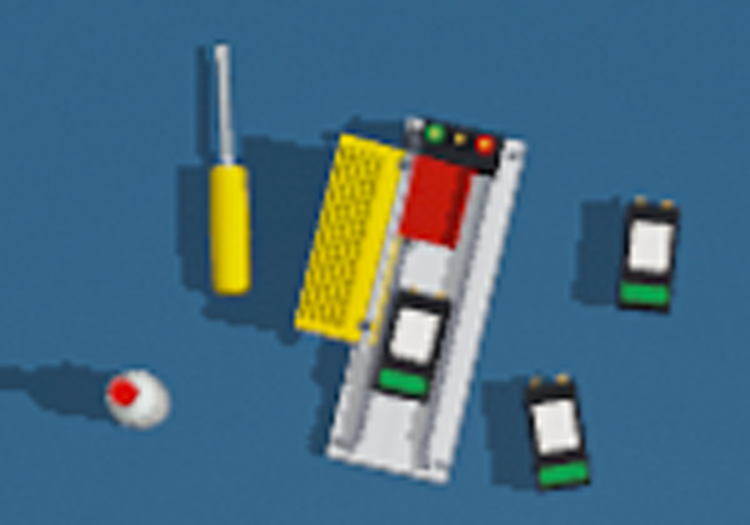

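```bash
python3 - <<'E'
import pickle;from h import *
d=pickle.load(open("c0.pkl","rb"))
t,s=d["top"],d["scene"]
for c,box in((t,[(224.6,220.6),(248.6,226.6),(265.6,158.4),(241.6,152.4)]),):
    P=ray(c,box,.012);print("base",P.round(3).tolist(),np.linalg.norm(np.diff(P,axis=0),axis=1))
P=ray(t,[[218.2,195.1],[231.2,198.3],[240.8,159.7],[227.9,156.5]],.047);print(P.round(3).tolist(),np.linalg.norm(np.diff(P,axis=0),axis=1))
yaw=np.arctan2(*(P[3]-P[0])[[1,0]]);print("yaw",np.degrees(yaw))
P=ray(s,[[264.4,269.2],[307.3,239.8],[315.4,251.5],[272.5,280.9]],.047);v=P[0]-P[1];yaw2=np.arctan2(v[1],v[0]);print(np.degrees(yaw2))
yaw=(yaw+yaw2)/2;ex=np.array([np.cos(yaw),np.sin(yaw)]);ey=np.array([-ex[1],ex[0]])
for n,ua,ub,z,l in(("yellow",(229.4,177.3),(289.6,260.5),.048,(-.010,.053)),("red",(246.8,169.7),(266.3,257.3),.039,(.0275,.009))):
    for c,u in((t,ua),(s,ub)):
        p=ray(c,u,z)[0,:2];print(n,"origin",(p-l[0]*ex-l[1]*ey).round(4))
o=np.array([(ray(t,(229.4,177.3),.048)[0,:2]+.01*ex-.053*ey),(ray(s,(289.6,260.5),.048)[0,:2]+.01*ex-.053*ey),ray(t,(246.8,169.7),.039)[0,:2]-.0275*ex-.009*ey,ray(s,(266.3,257.3),.039)[0,:2]-.0275*ex-.009*ey]).mean(0)
print("O",o,np.degrees(yaw))
def nest(p):return np.array([(p[:2]-o)@ex,(p[:2]-o)@ey]).round(4)
for c,g,w in((t,(240.2,206.1),(242.5,196.7)),(s,(301.1,232.2),(292.1,238.3))):
    print("green/label nest",nest(ray(c,g,.036)[0]),nest(ray(c,w,.036)[0]))
    print("green world",ray(c,g,.036)[0])
print("flux",nest(ray(t,(187,210),.05)[0]),"driver",nest(ray(t,(206,170),.01)[0]))
E
```

```text
base [[0.507, 0.148, 0.012], [0.486, 0.068, 0.012], [0.716, 0.009, 0.012], [0.738, 0.09, 0.012]] [0.08246041 0.23732243 0.08381265]
[[0.588, 0.164, 0.047], [0.577, 0.122, 0.047], [0.705, 0.09, 0.047], [0.716, 0.132, 0.047]] [0.04391054 0.13185006 0.04399782]
yaw -13.998254655633204
-13.72201236838011
yellow origin [0.6436 0.0737]
yellow origin [0.6446 0.0687]
red origin [0.644  0.0687]
red origin [0.6431 0.064 ]
O [0.64382063 0.06876031] -13.860133512006657
green/label nest [-0.0947  0.0021] [-0.0627  0.002 ]
green world [0.5523408  0.09348847 0.036     ]
green/label nest [-0.0938 -0.0018] [-0.0624 -0.0016]
green world [0.55233417 0.08947716 0.036     ]
flux [-0.1476  0.1661] driver [0.0005 0.1459]
```

>>> {"op": "send_rows", "data": {
  "deltas": [
    [[-3,-1,0,2,0.8],[-8,-2.5,0,6,0.8],[-13,-4,1,10,0.8],[-18,-5.6,2,14,0.8],[-23,-7.1,3,18,0.8],[-28,-8.7,4,22,0.8],[-33,-10.2,5,25,0.8],[-38,-11.8,6,28,0.8],[-42,-13,7,31,0.8],[-44.9,-13.9,8,32.5,0.8],[-44.9,-13.9,8,32.5,0.8],[-44.9,-13.9,8,32.5,0.8]]
  ],
  "grip_force": 60
}}

```text
clock: 1.6
ee_pos: [0.5621, 0.1244, 0.1592]
ee_rot: [0.491, 0.871, -0.0, -0.0]
wrist_force: [-0.2, -0.6, -0.1]
grip_width: 0.0684
gripper_force: 0.0
```

```bash
python3 - <<'E'
from rig import env
import cv2,pickle,numpy as np
s=env.sense();c=env.capture("wrist");pickle.dump((s,c),open("w1.pkl","wb"));cv2.imwrite("pics/w1.png",c["pixels"])
print({k:np.round(s[k],3).tolist() for k in("clock","ee_pos","ee_rot","grip_width","wrist_force","q")},c["camera_matrix"].round(1).tolist(),c["mount"].round(4).tolist())
E
```

```text
{'clock': 1.6, 'ee_pos': [0.562, 0.124, 0.159], 'ee_rot': [0.491, 0.871, -0.0, -0.0], 'grip_width': 0.068, 'wrist_force': [-0.206, -0.592, -0.084], 'q': [0.218, 0.394, 0.011, 1.188, 0.0, 1.245]} [[325.2, 0.0, 274.1], [0.0, 325.2, 209.7], [0.0, 0.0, 1.0]] [[0.0005, -0.9613, -0.2756, 0.0697], [1.0, 0.0006, -0.0002, -0.0002], [0.0003, -0.2756, 0.9613, -0.1348], [0.0, 0.0, 0.0, 1.0]]
```

View pics/w1.png

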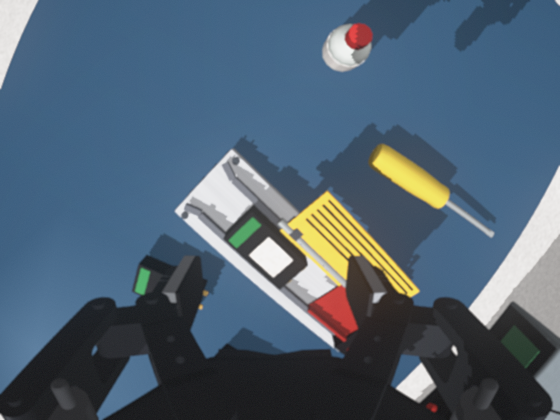

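The wrist view shows the nest with its near end at upper left. The module's rear top edge runs from about (226,238) to (252,207), and the thumb plate's near corners are about (283,225) and (328,193). I'll cast these to the nest frame, and the fingertips too.

```bash
cat >> h.py <<'E'
from scipy.spatial.transform import Rotation as Ro
O=np.array([.6438,.0688]);YAW=np.radians(-13.86)
def nest(p,o=O,yaw=YAW):
    e=np.array([[np.cos(yaw),np.sin(yaw)],[-np.sin(yaw),np.cos(yaw)]]);return (np.atleast_2d(p)[:,:2]-o)@e.T
def wray(s,c,u,z):
    K=c["camera_matrix"];u=np.atleast_2d(u).astype(float);v=(u-K[:2,2])/K[0,0];r=np.linalg.norm(v,axis=1)
    d=np.c_[v*(np.sin(r)/r)[:,None],np.cos(r)];M=c["mount"];R=Ro.from_quat(s["ee_rot"]).as_matrix()
    C=R@M[:3,3]+s["ee_pos"];d=d@M[:3,:3].T@R.T
    return C+d*((z-C[2])/d[:,2])[:,None]
E
python3 - <<'E'
import pickle;from h import *
s,c=pickle.load(open("w1.pkl","rb"))
box=(170,140,430,350)
for k,m in masks(c["pixels"],box).items():
    n,l,st,ce=cv2.connectedComponentsWithStats(m)
    for i in range(1,n):
        if st[i,4]>150:
            r=cv2.boxPoints(cv2.minAreaRect(np.argwhere(l==i)[:,::-1].astype(np.float32)))
            z={"yellow":.048,"red":.038,"green":.036,"grey":.036}[k]
            print(k,st[i,4],ce[i].round(1),(nest(wray(s,c,ce[i],z))*1e3).round(1).tolist(),(nest(wray(s,c,r,z))*1e3).round(1).tolist())
print("base near corners",(nest(wray(s,c,[[233,152],[178,211]],.012))*1e3).round(1).tolist())
print("mod rear",(nest(wray(s,c,[[226,238],[252,207]],.036))*1e3).round(1).tolist())
print("tool",nest(s["ee_pos"])*1e3)
# fingertips: tool-frame at assumed pixel
for u in([195,262],[356,262]):
    for zt in(.12,.14,.151,.159):
        p=wray(s,c,u,zt)[0]-s["ee_pos"];print(u,zt,(Ro.from_quat(s["ee_rot"]).inv().apply(p)*1e3).round(1))
img=cv2.resize(c["pixels"][140:360,130:440],None,fx=2.5,fy=2.5,interpolation=cv2.INTER_CUBIC);cv2.imwrite("pics/w1z.png",img)
E
```

```text
yellow 1722 [401.7 171.7] [[-42.2, 128.9]] [[-68.3, 110.9], [-73.0, 131.6], [-8.5, 151.3], [-3.4, 128.9]]
yellow 4645 [345.7 241.2] [[-31.4, 56.5]] [[-76.6, 33.2], [-77.8, 73.6], [58.3, 79.1], [63.6, 30.5]]
yellow 201 [303.4 251.5] [[-49.8, 25.5]] [[-77.4, 23.7], [-77.6, 26.6], [-4.8, 26.9], [-4.4, 23.6]]
red 1307 [336.9 312.6] [[23.7, 2.2]] [[-0.4, -14.6], [-4.3, 24.0], [51.7, 22.5], [58.3, -19.5]]
green 410 [244.2 232.3] [[-93.7, -0.7]] [[-98.6, -15.8], [-99.0, 14.4], [-88.8, 14.1], [-88.1, -16.3]]
grey 7836 [247.  226.1] [[-95.8, 5.0]] [[-150.4, -31.0], [-151.1, 44.3], [45.1, 52.9], [63.6, -37.8]]
grey 1011 [270.7 257. ] [[-61.7, -0.9]] [[-76.9, -13.6], [-77.8, 12.5], [-46.0, 11.4], [-44.2, -15.6]]
grey 1198 [310.4 282.7] [[-18.2, 6.1]] [[-35.9, -11.8], [-40.8, 21.6], [0.2, 23.4], [6.9, -11.6]]
base near corners [[-147.3, 38.0], [-147.3, -37.8]]
mod rear [[-101.1, -15.6], [-104.4, 20.0]]
tool [[-92.60873075  34.46843191]]
[195, 262] 0.12 [-12.9 -47.8  39.2]
[195, 262] 0.14 [ -3.4 -42.3  19.2]
[195, 262] 0.151 [  1.8 -39.3   8.2]
[195, 262] 0.159 [  5.6 -37.1   0.2]
[356, 262] 0.12 [-12.9  49.1  39.2]
[356, 262] 0.14 [-3.4 43.4 19.2]
[356, 262] 0.151 [ 1.8 40.3  8.2]
[356, 262] 0.159 [ 5.6 38.   0.2]
```

View pics/w1z.png

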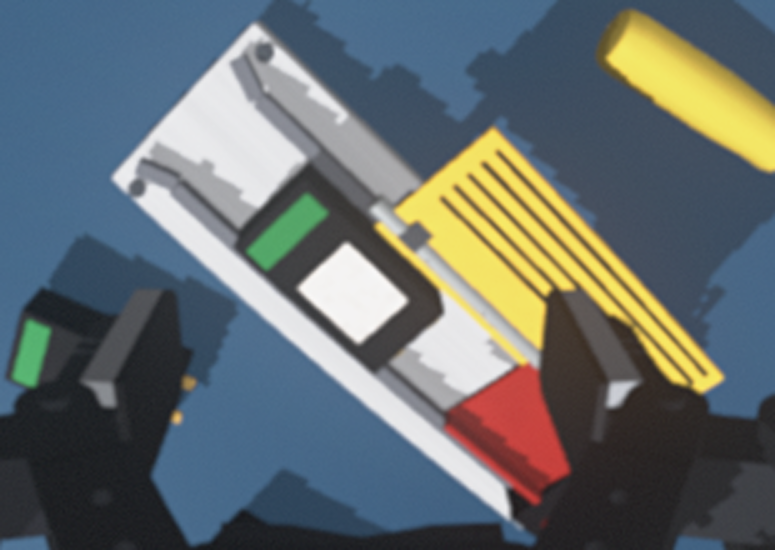

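The nest frame agrees with the wrist view within about 2 mm, and the module's rear is at nest x ≈ -102. The pushing corner stands about 7 mm behind it, and the pressing tip is over the plate. I'll descend now.

>>> {"op": "send_rows", "data": {
  "deltas": [
    [[0,0,3,0,0.8],[0,0,6,0,0.8],[0,0,8.5,0,0.8],[0,0,10,0,0.8],[0,0,11,0,0.8],[0,0,12,0,0.8],[0,0,12.8,0,0.8],[0,0,13.5,0,0.8],[0,0,13.5,0,0.8]]
  ]
}}

```text
clock: 2.78
ee_pos: [0.5631, 0.1244, 0.0245]
ee_rot: [0.491, 0.871, 0.0, 0.0]
wrist_force: [1.7, 2.3, 3.2]
grip_width: 0.0682
gripper_force: 2.1
```

```bash
python3 - <<'E'
from rig import env
import cv2,pickle,numpy as np
s=env.sense();c=env.capture("wrist");d=env.capture("scene");pickle.dump((s,c,d),open("w2.pkl","wb"))
a=c["pixels"][130:380,150:420];b=d["pixels"][190:300,220:350]
cv2.imwrite("pics/w2.png",np.hstack([cv2.resize(a,(400,370)),cv2.resize(b,(400,370),interpolation=cv2.INTER_CUBIC)]))
from h import nest
print(s["clock"],s["ee_pos"],s["wrist_force"],s["grip_width"],nest(s["ee_pos"])*1e3)
E
```

```text
2.775 [0.56310631 0.1243731  0.02445959] [1.66047837 2.26363182 3.16916635] 0.06820266254697295 [[-91.65676711  34.62483682]]
```

View pics/w2.png

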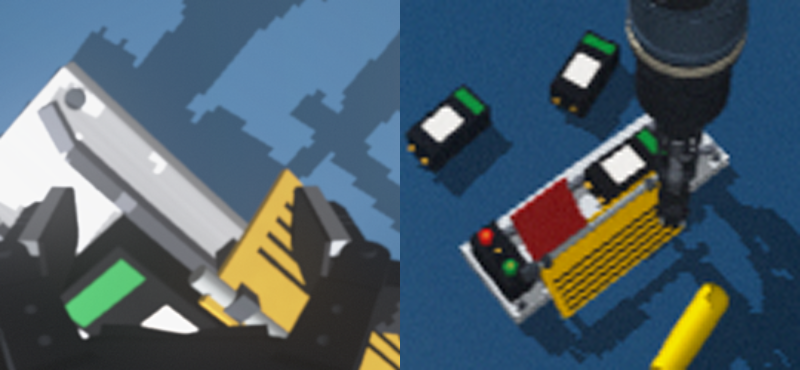

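The flap is well up: the plate tilts down under the right finger, the left finger is behind the module, and the module hasn't moved. Now I'll push.

>>> {"op": "send_rows", "data": {
  "deltas": [
    [[-0.2,0.2,0,0,0.8],[-0.5,0.5,0,0,0.8],[-0.8,0.8,0,0,0.8],[-1.2,1.2,0,0,0.8],[-1.6,1.6,0,0,0.8],[-2.0,2.0,0,0,0.8],[-2.4,2.4,0,0,0.8],[-2.8,2.8,0,0,0.8],[-3.2,3.2,0,0,0.8],[-3.6,3.6,0,0,0.8],[-4.0,4.0,0,0,0.8],[-4.2,4.2,0,0,0.8]]
  ]
}}

```text
clock: 4.38
ee_pos: [0.6202, 0.11, 0.0242]
ee_rot: [0.491, 0.871, -0.0, -0.0]
wrist_force: [-3.9, 4.5, 5.6]
grip_width: 0.0683
gripper_force: 3.1
```

```bash
python3 - <<'E'
from rig import env
import cv2,pickle,numpy as np
s=env.sense();c=env.capture("wrist");d=env.capture("scene");pickle.dump((s,c,d),open("w3.pkl","wb"))
a=c["pixels"][130:380,150:420];b=d["pixels"][190:300,220:350]
cv2.imwrite("pics/w3.png",np.hstack([cv2.resize(a,(400,370)),cv2.resize(b,(400,370),interpolation=cv2.INTER_CUBIC)]))
from h import nest
print(s["clock"],s["ee_pos"],s["wrist_force"],s["grip_width"],nest(s["ee_pos"])*1e3)
E
```

```text
4.375 [0.6202133  0.11001494 0.02415807] [-3.93281624  4.47934655  5.56396111] 0.06827254980986679 [[-32.77300108  34.36471859]]
```

View pics/w3.png

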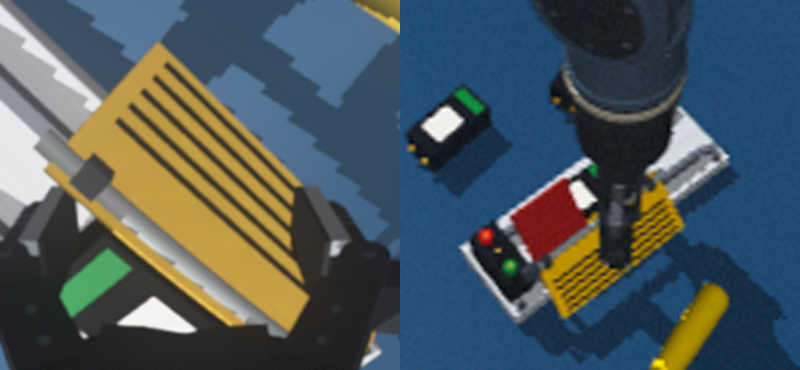

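The module is going under the raised flap, and its rear is at about -49. Pushing on.

>>> {"op": "send_rows", "data": {
  "deltas": [
    [[-0.3,0.3,0,0,0.8],[-0.7,0.7,0,0,0.8],[-1.1,1.1,0,0,0.8],[-1.5,1.5,0,0,0.8],[-1.8,1.8,0,0,0.8],[-2.1,2.1,0,0,0.8],[-2.2,2.2,0,0,0.8],[-2.2,2.2,0,0,0.8]]
  ]
}}

```text
clock: 5.48
ee_pos: [0.6504, 0.1026, 0.0242]
ee_rot: [0.491, 0.871, -0.0, -0.0]
wrist_force: [-2.8, 3.1, 3.4]
grip_width: 0.0686
gripper_force: 2.6
```

>>> {"op": "send_rows", "data": {
  "deltas": [
    [[-0.1,0.1,0,0,0.8],[-0.2,0.2,0,0,0.8],[-0.2,0.2,0,0,0.8]]
  ]
}}

```text
clock: 5.85
ee_pos: [0.6531, 0.1019, 0.0243]
ee_rot: [0.491, 0.871, -0.0, -0.0]
wrist_force: [-3.3, 3.8, 4.0]
grip_width: 0.0685
gripper_force: 2.6
```

>>> {"op": "send_rows", "data": {
  "deltas": [
    [[-0.1,0.1,0,0,0.8],[-0.15,0.15,0,0,0.8],[-0.15,0.15,0,0,0.8]]
  ]
}}

```text
clock: 6.22
ee_pos: [0.6542, 0.1016, 0.0241]
ee_rot: [0.491, 0.871, -0.0, -0.001]
wrist_force: [-9.5, 5.6, 6.5]
grip_width: 0.0681
gripper_force: 5.6
```

>>> {"op": "send_rows", "data": {
  "deltas": [
    [[-0.1,0.1,0,0,0.8],[-0.15,0.15,0,0,0.8],[-0.15,0.15,0,0,0.8]]
  ]
}}

```text
clock: 6.6
ee_pos: [0.6548, 0.1014, 0.0238]
ee_rot: [0.491, 0.871, -0.001, -0.002]
wrist_force: [-19.8, 7.1, 11.9]
grip_width: 0.0683
gripper_force: 11.1
```

The force climbs from about 4 to 20 N while the tool hardly moves, so the module is home (expected rear -14). I'll back off and lift.

>>> {"op": "send_rows", "data": {
  "deltas": [
    [[0.3,-0.3,0,0,0.8],[0.6,-0.6,0,0,0.8],[0.6,-0.6,-0.7,0,0.8],[0.6,-0.6,-1.4,0,0.8],[0.6,-0.6,-2.2,0,0.8],[0.6,-0.6,-3.2,0,0.8],[0.6,-0.6,-5,0,0.8],[0.6,-0.6,-8,0,0.8],[0.6,-0.6,-12,0,0.8],[0.6,-0.6,-15,0,0.8],[0.6,-0.6,-15,0,0.8]]
  ]
}}

```text
clock: 7.98
ee_pos: [0.6502, 0.1028, 0.1772]
ee_rot: [0.491, 0.871, 0.001, 0.002]
wrist_force: [0.5, -0.4, 0.1]
grip_width: 0.0682
gripper_force: 0.0
```

>>> {"op": "send_rows", "data": {
  "deltas": [
    [[4,-4,-2,0,0.8],[8,-4,-4,0,0.8],[12,-4,-4,0,0.8],[14,-4,-4,0,0.8],[14,-4,-4,0,0.8],[14,-4,-4,0,0.8],[14,-4,-4,0,0.8]]
  ]
}}

```text
clock: 8.85
ee_pos: [0.5428, 0.2011, 0.214]
ee_rot: [0.492, 0.871, -0.0, -0.0]
wrist_force: [0.7, 0.0, 0.9]
grip_width: 0.0683
gripper_force: 0.0
```

```bash
python3 - <<'E'
from rig import env
from h import *
t=env.capture("top");d=env.capture("scene")
for n,c,box in(("top",t,(215,145,262,230)),("scene",d,(245,215,330,285))):
    for k,m in masks(c["pixels"],box).items():
        if k=="grey":continue
        n_,l,st,ce=cv2.connectedComponentsWithStats(m)
        for i in range(1,n_):
            if st[i,4]>8:print(n,k,st[i,4],(nest(ray(c,ce[i],.036 if k=="green" else .042))*1e3).round(1))
a=t["pixels"][140:230,170:290];b=d["pixels"][190:300,220:350]
cv2.imwrite("pics/f.png",np.hstack([cv2.resize(x,(400,370),interpolation=cv2.INTER_CUBIC) for x in(a,b)]))
E
```

```text
top yellow 524 [[-10.9  58.5]]
top red 12 [[ 71.1 -13.8]]
top red 209 [[27.4  7.9]]
top green 13 [[71.6 20.3]]
top green 38 [[-7.3  2. ]]
scene yellow 29 [[-35.9  23.4]]
scene yellow 744 [[-9.4 53.5]]
scene yellow 115 [[-33.7 138.5]]
scene red 306 [[27.1  3.4]]
scene red 21 [[ 71.6 -18.1]]
scene green 9 [[   1.8 -123.5]]
scene green 35 [[-7.9 -2. ]]
scene green 22 [[69.7 12.8]]
```

View pics/f.png

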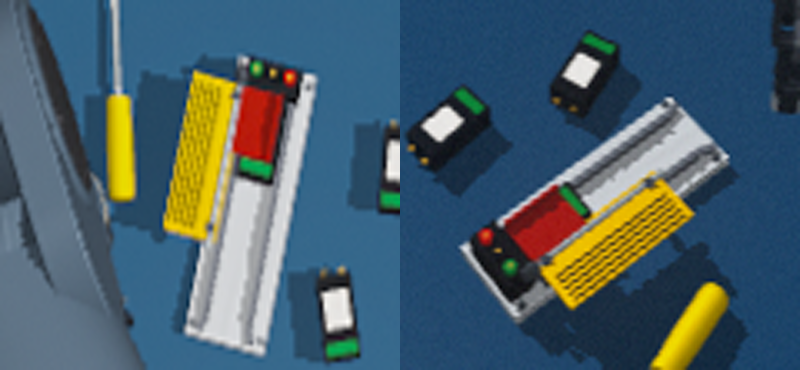

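The flap is down on the module. Because the position tolerance is ±3 mm, I'll check the home position once from close by.

>>> {"op": "send_rows", "data": {
  "deltas": [
    [[-3,-1,1,0,0.8],[-6,-2,3,0,0.8],[-7.6,-2.3,4,0,0.8],[-7.6,-2.3,4,0,0.8],[-7.6,-2.3,4,0,0.8],[-7.6,-2.3,4,0,0.8]]
  ]
}}

```text
clock: 9.7
ee_pos: [0.5622, 0.1259, 0.1749]
ee_rot: [0.491, 0.871, 0.0, 0.0]
wrist_force: [-0.1, -0.4, -0.2]
grip_width: 0.0685
gripper_force: 0.0
```

```bash
python3 - <<'E'
from rig import env
from h import *
import pickle
s=env.sense();c=env.capture("wrist");pickle.dump((s,c),open("w4.pkl","wb"))
m=masks(c["pixels"],(170,140,430,350))
for k,z in(("green",.036),("red",.042)):
    n,l,st,ce=cv2.connectedComponentsWithStats(m[k])
    i=1+np.argmax(st[1:,4]);r=np.argwhere(l==i)[:,::-1].astype(np.float32)
    N=nest(wray(s,c,r,z))*1e3
    print(k,st[i,4],"centre",N.mean(0).round(1),"x pct",np.percentile(N[:,0],[2,98]).round(1),"y",np.percentile(N[:,1],[2,98]).round(1))
print(s["ee_pos"])
x0,y0=220,190
cv2.imwrite("pics/w4.png",cv2.resize(c["pixels"][y0:y0+150,x0:x0+200],None,fx=4,fy=4,interpolation=cv2.INTER_CUBIC))
E
```

```text
green 276 centre [-5.6 -1.4] x pct [-10.3  -0.7] y [-15.7  13. ]
red 1487 centre [24.9  1.7] x pct [ 1.1 54.8] y [-16.3  22.7]
[0.56222456 0.12590495 0.17487648]
```

View pics/w4.png

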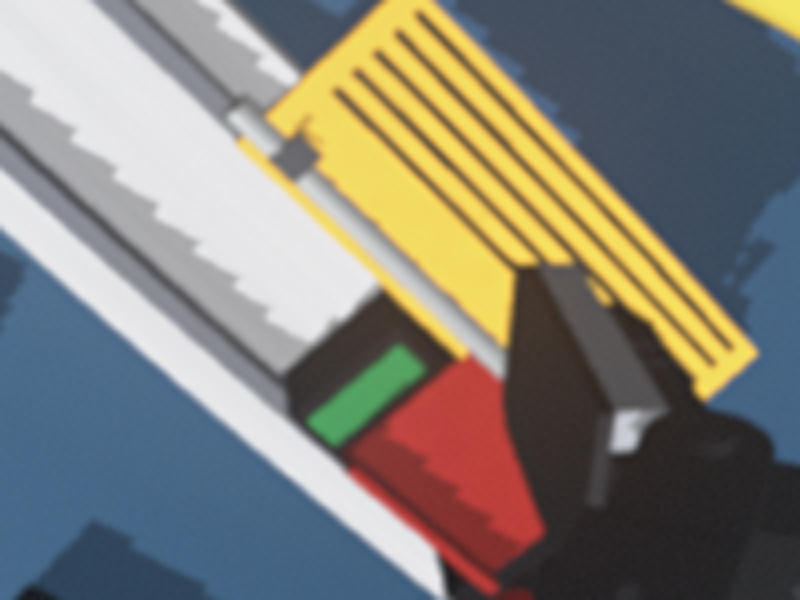

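The close view shows the stripe just outside the flap, with its centre at about -5.6. That puts the rear near -14, which matches home, and the force rise says the same. The gripper is clear of everything.

```bash
python3 -c "
from rig import env
print(env.close_job())"
```

```text
the job is handed in; nothing more can be done
None
```

The module is pushed home against the contact block with the released flap down on it, and the job is handed in at about 10 s of the 35 s limit; the judge returned no verdict.

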